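# Latch the wire spool rack

## Robot

A 7-joint arm with a two-finger parallel gripper is mounted at the origin on the work surface. World frame = base frame: x ahead of the robot, y to its left, z up, the work surface at z = 0. Lengths are in mm, angles in rad, forces in N, time in s.
With the tool pointing down it reaches from about 400 to 900 mm from the base axis. Payload 5.5 kg.
Tool frame: the origin (TCP) lies at the very end of the fingers, on their centre line; the grasp point (between the pads) lies 19 mm behind it (r.grip_point_offset is the z of the grasp point in the tool frame, in mm); z points along the fingers, y is the direction in which the jaws open and shut (so a half turn about z gives the same grasp; the last joint's range is limited). The gripper opens to 85 mm and grips with 20 to 120 N. Pads are 22 mm wide; open, the fingers measure 114 mm over their backs; the gripper's body (76 mm by 85 mm) begins 54 mm behind the grasp point. The pads swing forward as they close: fully open they stand 13 mm farther back than shut.
Start: joints at [1.506, 0.501, -0.427, 1.55, 0.221, 1.138, -0.21], TCP at [209.308, -615.378, 231.31] pointing down, gripper open.
Joint ranges: [-2.88, 2.88], [-0.31, 2.03], [-1.54, 1.56], [0.2, 2.42], [-1.41, 4.55], [0.19, 2.02], [-2.57, 2.57]. Speed limits (rad/s): [2.57, 2.57, 3.14, 3.14, 3.14, 3.14, 3.14].

## Interface

Orientations are given as [roll, pitch, yaw] about the fixed x, y, z axes, in that order (R = Rz(yaw) Ry(pitch) Rx(roll)).
In Python, from station import r, viewer gives the robot as it stands.
- The arm moves only by the shell command python3 -m inch 'ROWS' [FORCE]. ROWS is JSON, a list of rows, each a list of 7 numbers: the shift along the tool's x, y, z in cm, then the turn, a rotation vector about the tool's x, y, z in degrees, then the closure, from 0 (fully open) to 1 (shut). A call has 1 to 10 rows; each row shifts and turns the commanded pose from where the row before left it, along the tool's axes as they then stand; what a row does not reach is not made up. A row lasts 1/8 s, in which the tool goes at most 62.5 mm and 10.7 degrees, less where a joint would pass 70% of its speed; a pose out of reach is approached as far as the arm can. A call is refused whole if a number of a shift passes 6.25 or a number of a turn 10.7, either way. A call with a gripper value outside its range is refused whole. The fingers move at their own pace and stop on an object; FORCE is the grip in N (left out, the last holds). Time passes only in rows, so rows that do not move let the fingers close. It gives the time, the measured TCP pose, the force and the opening at its end, in the units of the state.
- r.state(): the state, without advancing time (a new reading comes with each control period).
- viewer.capture(name): name is "scene" or "top"; returns the picture (480x640x3 uint8, red, green, blue); there is no depth.
- viewer.get_calibration(name): a dict with "camera_matrix" (3x3 intrinsics, pixels), "eye" and "rotation" of the camera in the world. Camera axes: x right, y down, z forward; pixel columns grow to the right and rows downward; lengths in mm; the calibration is good to about 2 mm. A picture is of the moment at which its call begins. get_calibration takes no time and is no camera call.
- r.close_job(): hands the job in, once; it reports no verdict.
The state is a dict: "clock": time; "joints": joint angles; "joint_vel": joint speeds; "effort": joint torques, N m; "eef_pos": TCP position; "tcp_rot": TCP orientation; "force": force on the tool from outside, world axes, zero at the start; "moment": the same for the moment, N m; "opening": finger opening in mm.
Only numpy, scipy, OpenCV 4.12 (cv2) and the standard library are available. Lean on these libraries where they do the work, as an engineer would, in place of code of your own. Each camera call takes 0.05 s, during which the arm holds its last target. There are 200 camera calls.

## Task

One of the two small benchtop racks holds wire spools, but its latch bar still lies open on the keeper's side ledge. Lift that bar by its wooden handle over the keeper's tooth, bring it above the spools and let it drop fully into the notch. Do not disturb the empty rack's bar.

Things in the scene. Friction and masses are not known exactly. Their poses are not given: they have to be found in the camera images.
- rack_handle (a point): Centre of the pale wooden handle, 18 x 18 mm, 60 mm long along the bar, at the free end of the latch bar (steel, 14 mm wide, 12 mm high) of the rack holding two white spools. x: along the bar away from its pivot, which lies 207 mm along -x and lets the bar swing sideways and tilt up freely. 0.15 to 0.31 kg; it falls when let go. Starts on the ledge, about 0.11 m above the bare bench.
- rack_notch (a point): Centre of the notch floor in that rack's fixed keeper, an 8 mm upright plate. x: away from the pivot, y: to the ledge, z: up. Pivot at -155, 0, 6 mm; latched handle centre at 52, 0, 6. Notch 18 mm wide at the floor, sloping out to 55 at its mouth, 26 above. Teeth tops 26 above the floor, reaching to y = +-37. Ledge: y 37 to 108, 10 above the floor, then a lip.
- rack_lift (a joint): Upward tilt of the same latch bar in rad, growing as it is lifted (to 0.8): 0 level and home in the notch, about 0.065 lying on the ledge, 0.17 with its underside level with the tops of the teeth.
- spare_handle (a point): Centre of the like handle on the latch bar of the other rack, which is the same but empty, without axle and spools. Its bar lies open on its own ledge. To be left alone.

How it is judged:
By the outcome, as a careful person would: the job done as asked, in the order asked, and still so for the second after the job is handed in, with the robot touching nothing.
It also fails if it takes over 34 s, if anything falls off the work surface, if the arm or the gripper's body presses on something with over 40 N, if the wrist force passes 120 N, or if a joint passes its speed limit or range.

## Working session

There is one attempt and no reset: what is moved stays moved. The work goes in short steps, Python scripts to look and compute and a shell command to move; the robot and the scene stay as the last step left them, time stands still between calls to the robot, and variables do not carry over. Pictures are saved under pics/ and viewed, about 8 in all and at most 12, crops included, and the job is handed in when it is done.

```bash
mkdir -p pics; ls; python3 - <<'E'
from station import r, viewer
import cv2,numpy as np
for n in("scene","top"):
    cv2.imwrite(f"pics/{n}0.png",viewer.capture(n)[:,:,::-1])
    print(n,viewer.get_calibration(n))
print(r.state(), r.grip_point_offset)
E
```

```text
pics
scene {'camera_matrix': array([[437.20232286,   0.        , 316.44846983],
       [  0.        , 437.20232286, 231.15769168],
       [  0.        ,   0.        ,   1.        ]]), 'eye': array([803.48051696, 555.01018002, 568.08833865]), 'rotation': array([-2.1840481 , -0.01095835,  2.64647054])}
top {'camera_matrix': array([[579.96495787,   0.        , 313.06275151],
       [  0.        , 579.96495787, 239.69224926],
       [  0.        ,   0.        ,   1.        ]]), 'eye': array([367.71577733,  10.32148185, 944.10480733]), 'rotation': array([-2.97309844,  0.016503  , -1.57805255])}
{'clock': 0.1, 'joints': array([ 1.50620924,  0.50176525, -0.42678989,  1.55134577,  0.22077577,
        1.13825552, -0.21034282]), 'joint_vel': array([-2.01491929e-03, -2.87860439e-03,  4.51765437e-04, -2.84602942e-03,
       -1.04645195e-04,  9.77231798e-06,  1.30642772e-03]), 'effort': array([-1.09962415e-02, -5.70813596e+01, -5.83899245e+00, -2.81749177e+01,
        1.03787772e-02,  5.58925953e-03, -6.18048921e-05]), 'eef_pos': array([ 209.03291694, -614.82469801,  230.35434522]), 'tcp_rot': array([-3.13986544e+00, -8.65565652e-05,  3.27766957e-01]), 'force': array([-0.41183107, -0.16450927, -0.4575696 ]), 'moment': array([-0.02104155, -0.00427889, -0.019036  ]), 'opening': 85.40812688232724} -18.700000000000003
```

View pics/scene0.png

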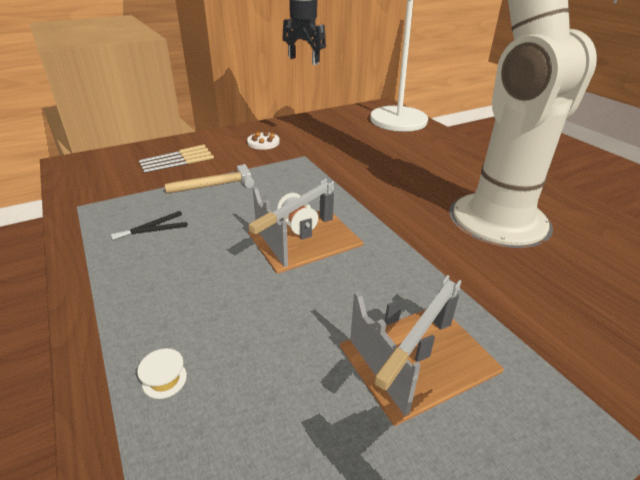

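View pics/top0.png

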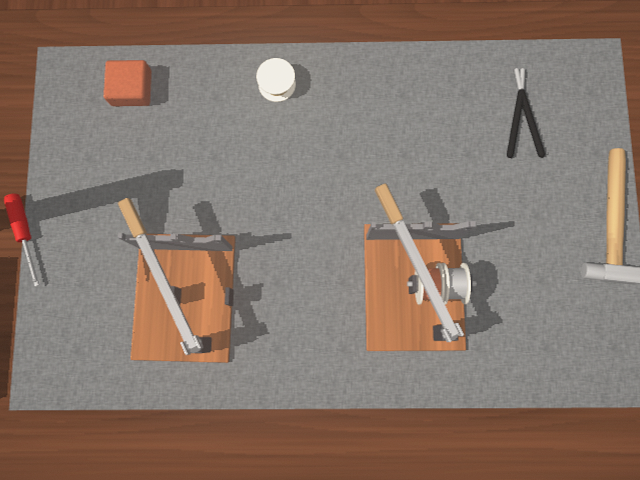

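Top view: the target rack (spools) is on the right, with its handle at about (388,203) and its pivot at about (453,333). The spare is on the left. In the scene view the target handle is at about (265,219). I'll zoom in on both views.

```bash
cat > h.py <<'E'
from station import r, viewer
import cv2,numpy as np
from scipy.spatial.transform import Rotation as R
C={n:viewer.get_calibration(n) for n in("scene","top")}
def rot(c): return R.from_euler("xyz",c["rotation"]).as_matrix()
def ray(n,p):
    c=C[n]; d=rot(c)@np.linalg.solve(c["camera_matrix"],[*p,1.]); return c["eye"],d/np.linalg.norm(d)
def plane(n,p,z):
    e,d=ray(n,p); return e+d*(z-e[2])/d[2]
def tri(ps,pt):
    (a,u),(b,v)=ray("scene",ps),ray("top",pt)
    s=np.linalg.lstsq(np.c_[u,-v],b-a,rcond=None)[0]; p,q=a+s[0]*u,b+s[1]*v
    return (p+q)/2,np.linalg.norm(p-q)
def proj(n,X):
    c=C[n]; q=c["camera_matrix"]@(rot(c).T@(np.asarray(X,float)-c["eye"])); return q[:2]/q[2]
E
python3 - <<'E'
from h import *
print(tri((265,219),(388,203)),tri((328,186),(453,333)))
for n in C: print(n,rot(C[n])[:,2])
a=cv2.imread("pics/top0.png")[170:370,340:500]; b=cv2.imread("pics/scene0.png")[165:285,230:375]
cv2.imwrite("pics/crop0.png",np.hstack([cv2.resize(a,(480,600),interpolation=2),np.vstack([cv2.resize(b,(320,265),interpolation=2),np.zeros((335,320,3),np.uint8)])]))
def wood(n,x0,y0,x1,y1):
    im=cv2.imread(f"pics/{n}0.png")[y0:y1,x0:x1]; h=cv2.cvtColor(im,cv2.COLOR_BGR2HSV)
    m=cv2.inRange(h,(12,70,110),(24,200,255)); k,l,s,c=cv2.connectedComponentsWithStats(m)
    i=1+np.argmax(s[1:,4]); rr=cv2.minAreaRect(np.argwhere(l==i)[:,::-1].astype(np.float32)); 
    return c[i]+[x0,y0],s[i],rr
a=wood("top",360,170,420,235);b=wood("scene",235,190,310,245);print(a,b)
print(tri(b[0],a[0]))
# base plate edges in top
for p in ((367,351),(466,350),(462,238),(365,238)): print(plane("top",p,8))
E
```

```text
(array([561.20551859, -86.49311064, 116.70101069]), np.float64(1.3586675094725773)) (array([ 373.58078539, -177.33688358,   93.41263689]), np.float64(0.9275899499574609))
scene [-0.39410901 -0.71657754 -0.57549518]
top [ 0.16781171  0.01505128 -0.98570416]
(array([388.26691729, 203.19172932]), array([ 15,  14,  28,  40, 532], dtype=int32), ((28.202028274536133, 32.95419692993164), (40.27639389038086, 13.38405990600586), 64.23066711425781)) (array([260.83975659, 227.27586207]), array([ 13,  23,  29,  32, 493], dtype=int32), ((25.54794692993164, 37.205482482910156), (23.87639617919922, 34.64418029785156), 20.556041717529297))
(array([567.26632346, -90.20863797,  97.04157816]), np.float64(2.5529937048555693))
[347.46071423 -59.49522465   8.        ]
[ 347.93335536 -215.67416038    8.        ]
[ 527.43825076 -218.38454135    8.        ]
[529.03625934 -60.37360315   8.        ]
```

View pics/crop0.png

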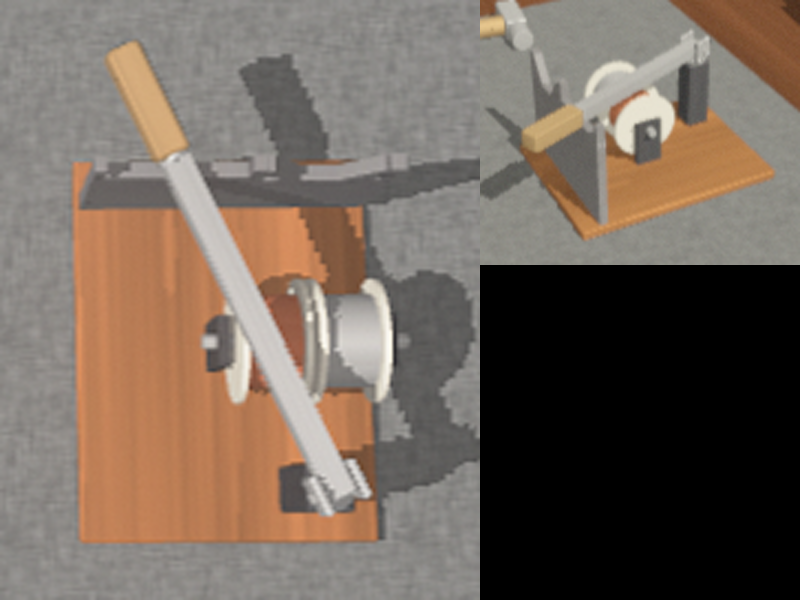

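The crop shows the target handle centred at about (389,204) in the top view, with the bar's pivot at about (454,333). Next I'll compute the approach.

```bash
cat >> h.py <<'E'
def to(target,yaw=None):
    """remaining world target (TCP) in tool axes cm, and turn about tool z deg"""
    s=r.state(); M=R.from_euler("xyz",s["tcp_rot"])
    print("tcp",s["eef_pos"].round(1),"rot",np.degrees(s["tcp_rot"]).round(1),"F",s["force"].round(1),"open",round(s["opening"],1),"t",s["clock"])
    print("shift cm",(M.inv().apply(np.asarray(target)-s["eef_pos"])/10).round(2))
    if yaw is not None: print("turn deg",np.degrees((M.inv()*R.from_euler("xyz",[np.pi,0,yaw])).as_rotvec()).round(1))
E
python3 - <<'E'
from h import *
H=plane("top",(389,204),110); P=plane("top",(454,333),97)
print(H,P,tri((262.6,223),(389,204)))
d=H-P; print(np.hypot(*d[:2]),np.degrees(np.arctan2(d[1],d[0])))
to([H[0],H[1],190],np.arctan2(d[1],d[0]))
E
```

```text
[561.85852413 -89.06006622 110.        ] [ 373.92249691 -178.25046233   97.        ] (array([563.60681286, -90.01061515, 105.8866519 ]), np.float64(1.7709576717016522))
208.02614520576682 25.38801007549692
tcp [ 209.  -614.8  230.4] rot [-179.9   -0.    18.8] F [-0.4 -0.2 -0.5] open 85.4 t 0.1
shift cm [ 50.33 -38.41   4.11]
turn deg [-0.1 -0.  -6.6]
```

```bash
python3 -m inch '[[3.6,-2.75,0,0,0,0,0],[3.6,-2.75,0,0,0,0,0],[3.6,-2.75,0,0,0,0,0],[3.6,-2.75,0,0,0,0,0],[3.6,-2.75,0,0,0,0,0],[3.6,-2.75,0,0,0,0,0],[3.6,-2.75,0,0,0,0,0]]' 30; python3 -m inch '[[3.6,-2.75,0,0,0,0,0],[3.6,-2.75,0,0,0,0,0],[3.6,-2.75,0,0,0,0,0],[3.6,-2.75,0,0,0,0,0],[3.6,-2.75,0,0,0,0,0],[3.6,-2.75,0,0,0,0,0],[1.8,-1.4,0,0,0,0,0],[0,0,0,0,0,-6.6,0],[0,0,0,0,0,0,0],[0,0,0,0,0,0,0]]'
python3 -c "
from h import *
to([562,-89.3,92],np.radians(25.4))"
```

```text
clock: 0.98
eef_pos: [386.3, -350.5, 231.1]
tcp_rot: [-3.141, 0.0, 0.328]
force: [0.3, -0.1, -0.6]
opening: 85.3
clock: 2.22
eef_pos: [549.4, -107.7, 231.0]
tcp_rot: [-3.141, 0.001, 0.44]
force: [0.1, -0.6, -0.4]
opening: 85.0
tcp [ 549.4 -107.7  231. ] rot [-180.     0.    25.2] F [ 0.1 -0.6 -0.4] open 85.0 t 2.225
shift cm [ 1.93 -1.13 13.9 ]
turn deg [-0.   0.  -0.2]
```

```bash
python3 -m inch '[[1.9,-1.1,0,0,0,0,0],[0,0,4.0,0,0,0,0],[0,0,4.0,0,0,0,0],[0,0,1.5,0,0,0,0],[0,0,0,0,0,0,0],[0,0,0,0,0,0,0]]'
python3 - <<'E'
from h import *
to([562,-89.3,92],np.radians(25.4))
a=viewer.capture("scene")[150:270,200:360,::-1];b=viewer.capture("top")[140:340,330:510,::-1]
cv2.imwrite("pics/c1.png",np.hstack([cv2.resize(a,(400,300),interpolation=2),cv2.resize(b[:150],(360,300),interpolation=2)]))
E
```

```text
clock: 2.98
eef_pos: [563.5, -89.2, 137.9]
tcp_rot: [3.14, -0.002, 0.442]
force: [0.1, 0.9, 0.7]
opening: 85.1
tcp [563.5 -89.2 137.9] rot [ 1.799e+02 -1.000e-01  2.540e+01] F [0.1 0.9 0.7] open 85.1 t 2.975
shift cm [-0.15 -0.06  4.59]
turn deg [ 0.1 -0.1 -0. ]
```

View pics/c1.png

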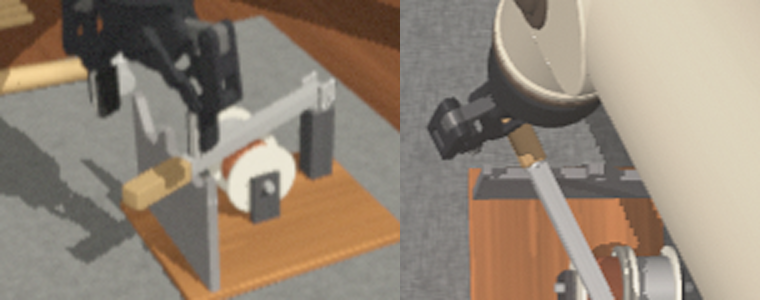

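```bash
python3 -m inch '[[1.0,0,0,0,0,0,0.42],[0,-0.05,0,0,0,0,0.42],[0,0,0,0,0,0,0.42],[0,0,1.5,0,0,0,0.42],[0,0,1.5,0,0,0,0.42],[0,0,1.5,0,0,0,0.42],[0,0,0,0,0,0,0.42],[0,0,0,0,0,0,0.42]]'
python3 -c "
from h import *
to([573,-84.3,92],np.radians(25.4))"
```

```text
clock: 4.08
eef_pos: [571.2, -84.2, 91.2]
tcp_rot: [-3.141, -0.0, 0.443]
force: [-0.1, 0.3, 0.2]
opening: 49.4
tcp [571.2 -84.2  91.2] rot [-180.    -0.    25.4] F [-0.1  0.3  0.2] open 49.4 t 4.075
shift cm [ 0.16  0.09 -0.08]
turn deg [-0. -0. -0.]
```

```bash
python3 -m inch '[[0,0,0,0,0,0,0.7],[0,0,0,0,0,0,0.9],[0,0,0,0,0,0,1],[0,0,0,0,0,0,1],[0,0,0,0,0,0,1],[0,0,0,0,0,0,1]]' 35
python3 -m inch '[[0,0,-0.5,0,0,0,1],[0,0,-0.5,0,0,0,1],[0,0,0,0,0,0,1],[0,0,0,0,0,0,1]]'
```

```text
clock: 4.82
eef_pos: [571.6, -84.5, 91.8]
tcp_rot: [3.141, -0.001, 0.443]
force: [0.3, 0.2, 5.7]
opening: 17.4
clock: 5.32
eef_pos: [570.5, -84.3, 100.9]
tcp_rot: [-3.141, 0.001, 0.443]
force: [-0.8, 0.7, -3.1]
opening: 16.8
```

```bash
python3 - <<'E'
from h import *
to([571,-84,130])
a=viewer.capture("scene")[150:270,200:360,::-1]
cv2.imwrite("pics/c2.png",cv2.resize(a,(480,360),interpolation=2))
E
```

```text
tcp [570.5 -84.3 100.9] rot [-1.80e+02  1.00e-01  2.54e+01] F [-0.8  0.7 -3.1] open 16.8 t 5.325
shift cm [ 0.06 -0.01 -2.91]
```

View pics/c2.png

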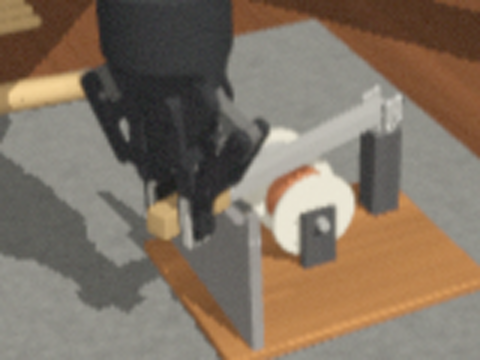

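The handle is held and the bar is clearing the ledge. Now I lift it over the tooth, then swing.

```bash
python3 -m inch '[[-0.1,0,-0.7,0,0,0,1],[-0.1,0,-0.7,0,0,0,1],[-0.12,0,-0.7,0,0,0,1],[-0.15,0,-0.7,0,0,0,1],[0,0,0,0,0,0,1],[0,0,0,0,0,0,1]]'
python3 -m inch '[[-0.02,0.96,0,0,0,2.6,1],[-0.02,0.96,0,0,0,2.6,1],[-0.02,0.96,0,0,0,2.6,1],[-0.02,0.96,0,0,0,2.6,1],[0,0,0,0,0,0,1],[0,0,0,0,0,0,1]]'
python3 -c "
from h import *
to([571,-84,130]); s=r.state()['eef_pos']-[373.9,-178.3,0];print(np.hypot(*s[:2]),np.degrees(np.arctan2(s[1],s[0])))
cv2.imwrite('pics/c3.png',cv2.resize(viewer.capture('scene')[150:270,200:360,::-1],(480,360),interpolation=2))"
```

```text
clock: 6.12
eef_pos: [566.1, -86.8, 129.1]
tcp_rot: [-3.141, 0.001, 0.443]
force: [-4.8, -1.3, -3.9]
opening: 17.1
clock: 6.88
eef_pos: [579.0, -122.7, 128.6]
tcp_rot: [-3.141, 0.003, 0.26]
force: [-6.1, -0.1, -3.2]
opening: 17.3
tcp [ 579.  -122.7  128.6] rot [-1.80e+02  1.00e-01  1.49e+01] F [-6.1 -0.1 -3.2] open 17.3 t 6.875
shift cm [ 0.22 -3.95 -0.14]
212.52875769428672 15.15582120885383
```

View pics/c3.png

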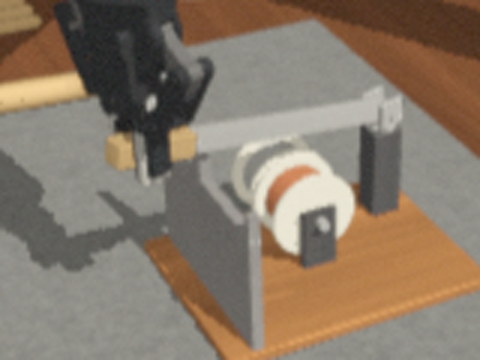

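The bar is above the spools and still held, and its underside is level with or above the tooth. The swing goes on.

```bash
python3 -m inch '[[-0.1,0.96,-0.2,0,0,2.6,1],[-0.04,0.96,-0.1,0,0,2.6,1],[-0.02,0.96,0,0,0,2.6,1],[-0.02,0.96,0,0,0,2.6,1],[-0.02,0.96,0,0,0,2.6,1],[-0.02,0.9,0,0,0,2.5,1],[0,0,0,0,0,0,1],[0,0,0,0,0,0,1]]'
python3 -c "
from h import *
to([585,-180,130]); s=r.state()['eef_pos']-[373.9,-178.3,0];print(np.hypot(*s[:2]),np.degrees(np.arctan2(s[1],s[0])))
a=viewer.capture('scene')[150:270,200:360,::-1];b=viewer.capture('top')[170:370,340:500,::-1]
cv2.imwrite('pics/c4.png',np.hstack([cv2.resize(a,(480,360),interpolation=2),cv2.resize(b,(288,360),interpolation=2)]))"
```

```text
clock: 7.92
eef_pos: [585.0, -178.6, 131.1]
tcp_rot: [-3.14, 0.003, -0.01]
force: [-6.4, 1.0, -5.7]
opening: 17.0
tcp [ 585.  -178.6  131.1] rot [-179.9    0.2   -0.6] F [-6.4  1.  -5.7] open 17.0 t 7.925
shift cm [0.   0.14 0.11]
211.07133253304414 -0.09324689544147784
```

View pics/c4.png

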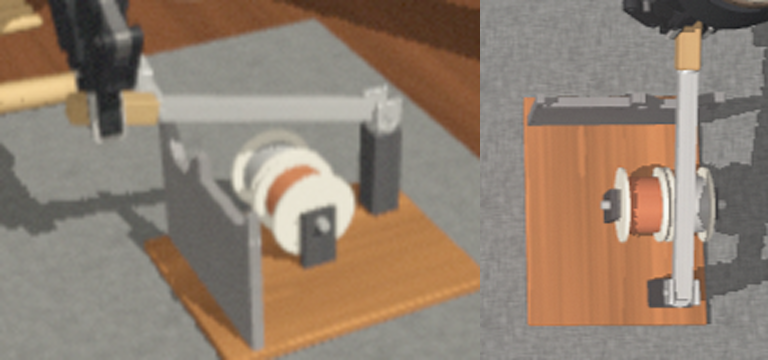

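```bash
python3 -m inch '[[0.1,0.1,0.7,0,0,0,1],[0.1,0.05,0.7,0,0,0,1],[0.1,0,0.7,0,0,0,1],[0.05,0,0.7,0,0,0,1],[0.05,0,0.7,0,0,0,1],[0,0,0,0,0,0,1],[0,0,0,0,0,0,1]]'
```

```text
clock: 8.9
eef_pos: [591.5, -180.4, 97.9]
tcp_rot: [3.142, -0.002, -0.009]
force: [2.0, 2.8, -1.0]
opening: 17.4
```

```bash
python3 -m inch '[[0,0,0,0,0,0,0.6],[0,0,0,0,0,0,0.42],[0,0,0,0,0,0,0.42],[0,0,0,0,0,0,0.42],[0,0,0,0,0,0,0.42]]'
python3 -m inch '[[0,0,-2,0,0,0,0.42],[0,0,-3,0,0,0,0.42],[0,0,-4,0,0,0,0.42],[0,0,-4,0,0,0,0.42],[5,0,-2,0,0,0,0.42],[6,0,0,0,0,0,0.42],[6,0,0,0,0,0,0.42],[0,0,0,0,0,0,0.42],[0,0,0,0,0,0,0.42]]'
python3 - <<'E'
from h import *
to([585,-180,130])
A=viewer.capture('scene')[:,:,::-1];B=viewer.capture('top')[:,:,::-1]
cv2.imwrite('pics/s5.png',A);cv2.imwrite('pics/t5.png',B)
for n,x in(("latched",[373.9+207,-178.3-2,97]),("ledge",[562,-89,110])): print(n,proj("scene",x),proj("top",x))
cv2.imwrite('pics/c5.png',np.hstack([cv2.resize(A[150:270,200:360],(480,360),interpolation=2),cv2.resize(B[170:370,340:500],(288,360),interpolation=2)]))
E
```

```text
clock: 9.52
eef_pos: [590.5, -180.6, 97.3]
tcp_rot: [3.141, -0.0, -0.009]
force: [-0.1, -0.3, 1.0]
opening: 49.1
clock: 10.65
eef_pos: [760.2, -181.5, 247.6]
tcp_rot: [-3.141, 0.0, -0.008]
force: [0.2, 0.5, 1.0]
opening: 49.4
tcp [ 760.2 -181.5  247.6] rot [-180.     0.    -0.5] F [0.2 0.5 1. ] open 49.4 t 10.65
shift cm [-1.752e+01  1.000e-02  1.177e+01]
latched [238.12519609 206.77866254] [448.73061393 192.91018305]
ledge [263.93428121 221.34246799] [388.95628979 203.90664352]
```

View pics/c5.png

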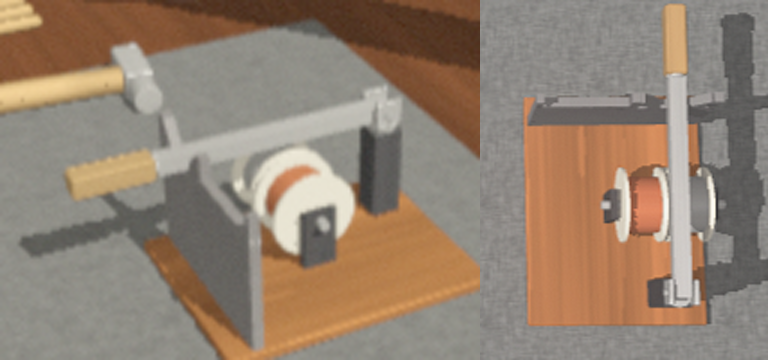

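The bar lies in the notch: the handle centre is at about (237,208) in the scene view and (448,192) in the top view, within 1–2 px of the latched prediction. Now I'll check the height numerically and that the spare is unmoved.

```bash
python3 - <<'E'
from h import *
def wood(f,x0,y0,x1,y1):
    im=cv2.imread(f)[y0:y1,x0:x1]; m=cv2.inRange(cv2.cvtColor(im,cv2.COLOR_BGR2HSV),(10,60,90),(25,220,255))
    k,l,s,c=cv2.connectedComponentsWithStats(m); i=1+np.argmax(s[1:,4]); b=s[i]
    return np.array([x0+b[0]+(b[2]-1)/2,y0+b[1]+(b[3]-1)/2]),b
s=wood("pics/s5.png",215,195,258,222); t=wood("pics/t5.png",435,165,462,218)
print(s,t,tri(s[0],t[0]))
for lift in (0,.03,.065): print(lift,proj("scene",[373.9+207*np.cos(lift),-180.3,97+207*np.sin(lift)]))
for n,b in(("scene",(340,260,510,420)),("top",(100,180,250,370))):
    f=n[0]; d=cv2.absdiff(cv2.imread(f"pics/{n}0.png"),cv2.imread(f"pics/{f}5.png"))[b[1]:b[3],b[0]:b[2]].max(2); print(n,(d>40).sum())
E
```

```text
(array([236., 208.]), array([  6,   5,  31,  17, 342], dtype=int32)) (array([448. , 191.5]), array([  6,   7,  15,  40, 531], dtype=int32)) (array([ 584.57774136, -180.33423617,   94.79600252]), np.float64(2.0399727518432993))
0 [238.12519609 206.77866254]
0.03 [237.88554579 204.15242954]
0.065 [237.71526684 201.03699992]
scene 0
top 0
```

```bash
python3 -c "
from station import r
print(r.close_job(), r.state()['clock'])"
```

```text
the job is handed in; nothing more can be done
the job is handed in; nothing more can be done
```

The latch bar of the rack with the spools is closed, and I handed the job in after about 11 s on the robot's clock. I gripped the bar by its wooden handle, lifted it over the tooth, swung it above the spools, lowered it into the notch mouth and let it drop. The arm then moved clear.

**Seating:** The last pictures put the handle at about (585, -180, 95) mm, where about (581, -180, 97) was expected for a latched bar. That is within measuring error. A bar still on the ledge or caught on a tooth would show well above that in the scene view.

**Other rack:** The images around its bar showed no changed pixels.

**Forces:** The tool forces reported after each move stayed under about 10 N.

**Disagreement:** The two camera rays for the handle missed each other by about 2 mm, which matches the stated calibration error. No check failed.

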